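Clamp the steel insert in its fixture

TASK

Clamp the steel insert in its fixture, by pushing only: push the clamp strap round with the back of a finger until it lies fully across the insert against its stop, and only then press the cam lever fully down with a fingertip. Leave the insert seated in its nest, do not pick up or disturb the bush, the V-block or the spacer ring round the fixture, and finish clear with the clamp locked.

Things in the scene. Friction and masses are not known exactly. Their poses are not given: they have to be found in the camera images.
- clamp_fixture: Clamp fixture fixed to the bench: dark steel base plate 12 mm thick, x -47..47, y -34..114 mm in its frame. Origin on the bench on the axis of its upright pivot post, z up; +y points from the post to the nest (four low fences, tops 22 mm over the bench, centre 65 mm along +y). A stop pin of 4 mm radius, 62 mm tall, stands at (-16.5, 20) mm. Position and yaw vary.
- clamp_strap (a joint): Turn of the clamp strap about the pivot post (vertical axis through the fixture's origin), rad, positive counter-clockwise from above. 0: strap points along the fixture's +x, off the insert; 1.571: hard stop, along +y, fully across the insert; other limit -0.35. Starts -0.35 to 0.25. Light friction (about 1 N at the nose), stays where left.
- strap_nose (a point): End of the strap's round nose, 90 mm from the pivot axis, on the strap's middle line, 59 mm above the bench. The strap is a flat aluminium bar 24 mm wide and 14 mm thick (underside 52, top 66 mm above the bench), with straight sides from the pivot to 78 mm out.
- cam_lever (a joint): Angle of the cam lever, rad: 0 fully up (0.95 rad above level), grows as it is pressed down, 0.95 fully down (level, hard stop). Starts 0 to 0.2. Takes about 3 to 6 N at the grip, stays where left. It rides on the strap and turns with it. Pressing drives the pad down up to 5 mm, in proportion, until it squeezes the insert.
- lever_axle (a point): Centre of the cam lever's level axle, on the pivot axis 78 mm above the bench; the axle crosses the strap. The lever slants up from here, away from the strap's nose, in the strap's vertical plane; fully down it points level, straight away from the nose, with free space under it.
- lever_tip (a point): Tip of the cam lever, 90 mm from its axle, mid thickness. The lever is a steel bar 11 mm wide, 8 mm thick; its last 36 mm are a black plastic grip 18 mm wide, 11 mm thick.
- clamp_pad: Clamping pad under the strap, 64 mm from the pivot axis, 17 mm in diameter; origin at the centre of its underside, 38 mm above the bench with the lever at 0 (4 mm above the insert's top).
- steel_insert: The workpiece: loose ground steel block with bores, 40 (x) x 62 (y) x 22 (z) mm, lying in the fixture's nest with about 1.5 mm of play; origin at the centre of its underside, on the base plate 12 mm above the bench (top at 34 mm).
- bush: Bystander: loose plain bronze bush standing upright, 30 mm in diameter, 28 mm tall; origin at the centre of its underside. Leave alone.
- v_block: Bystander: loose steel V-block 48 x 44 x 36 mm; origin at the centre of its underside. Leave alone.
- spacer_ring: Bystander: loose flat steel ring, 46 mm in diameter, 12 mm high; origin at the centre of its underside. Leave alone.
Things that resemble listed ones, but are neither listed nor needed, are in the scene too. There is more than one size of the clamp_fixture; the job needs the larger. What is shaped like the steel_insert but orange is not meant.

How it is judged:
On the way, in this order (a step that is already met when the one before it is completed fails the run):
1. the strap lies fully across the insert, with the lever still up (value of joint clamp_strap above 1.48 rad and value of joint cam_lever below 0.4 rad), for 0.2 s.
2. the lever is pressed fully down with the strap still across the insert (value of joint clamp_strap above 1.48 rad and value of joint cam_lever above 0.86 rad), for 0.2 s.
At the end, for the whole second after the job is handed in: Strap joint above 1.48 and lever joint above 0.86 rad, the pad presses the insert with over 3 N, the insert lies still and level (0.06 rad) within 6 mm of its start, and bush, V-block and spacer ring are within 10 mm of theirs (all of step 2 and contact force between clamp_pad and steel_insert above 3 N and distance of steel_insert from where it was at the start of the episode below 0.006 m and angle between steel_insert's own z axis and vertical below 0.06 rad and linear speed of steel_insert below 0.02 m/s and distance of each of bush, v_block, spacer_ring from where it was at the start of the episode below 0.01 m); the robot touches nothing.
It fails at once if the lever is pressed down before the strap lies across the insert (value of joint cam_lever above 0.5 rad and value of joint clamp_strap below 1.4 rad).
It fails at once if the insert is lifted or pushed out of its nest (distance of steel_insert from where it was at the start of the episode above 0.008 m).
It fails at once if a bystander is moved, lifted or tipped (distance of any of bush, v_block, spacer_ring from where it was at the start of the episode above 0.012 m or angle between any of bush, v_block, spacer_ring's own z axis and vertical above 0.3 rad).
It also fails if it takes over 42 s, if anything falls off the work surface, if the arm or the gripper's body presses on something with over 40 N, if the wrist force passes 120 N, or if a joint passes its speed limit or range.

ROBOT

A 7-joint arm with a two-finger parallel gripper is mounted at the origin on a cart in front of the work surface, level with it; the furniture and walls round the work are solid. World frame = base frame: x ahead of the robot, y to its left, z up, the work surface at z = 0. Lengths are in m, angles in rad, forces in N, time in s.
With the tool pointing down it reaches from about 0.425 to 0.975 m from the base axis. Payload 16.7 kg.
Tool frame: the origin (TCP) lies midway between the tips of the shut fingers; the grasp point (between the pads) lies 19 mm behind it; z points along the fingers, y is the direction in which the jaws open and shut (so a half turn about z gives the same grasp; the last joint's range is limited). The gripper opens to 85 mm and grips with 20 to 120 N. Pads are 22 mm wide; open, the fingers measure 114 mm over their backs; the gripper's body (76 mm by 85 mm) begins 54 mm behind the grasp point. The pads swing forward as they close: fully open they stand 13 mm farther back than shut.
Start: joints at [1.048, 0.426, 0.074, 1.606, -0.034, 1.111, -0.067], TCP at [0.246, -0.629, 0.231] pointing down, gripper open.
Joint ranges: [-2.85, 2.85], [-0.5, 2.14], [-1.23, 1.37], [0.21, 2.46], [-1.02, 4.16], [0.16, 2.05], [-2.73, 2.73]. Speed limits (rad/s): [1.89, 1.89, 2.39, 2.39, 3.01, 3.01, 3.01].

INTERFACE

Orientations are given as [roll, pitch, yaw] about the fixed x, y, z axes, in that order (R = Rz(yaw) Ry(pitch) Rx(roll)).
In Python, from station import r gives the robot as it stands. The module is installed in compiled form; this text tells all that it offers.
- The arm moves only by the tool apply_moves, never from a script. Its argument "series" is a list of rows, each a list of 7 numbers: the shift along the tool's x, y, z in m, then the turn, a rotation vector about the tool's x, y, z in rad, then the finger opening in m, from 0 to 0.0854. A call has 1 to 20 rows; each row shifts and turns the commanded pose from where the row before left it, along the tool's axes as they then stand; what a row does not reach is not made up. A row lasts 1/8 s, in which the tool goes at most 62.5 mm and 10.7 degrees, less where a joint would pass 70% of its speed; a pose out of reach is approached as far as the arm can. A call is refused whole if a number of a shift passes 0.0625 or a number of a turn 0.188, either way. A call with a gripper value outside its range is refused whole. The fingers move at their own pace and stop on an object; the grip force is fixed at half the most. Time passes only in rows, so rows that do not move let the fingers close. It gives the time, the measured TCP pose, the force and the opening at its end, in the units of the state.
- r.get_obs(): the state, without advancing time (a new reading comes with each control period).
- r.read_camera(name): name is "side" or "top" or "wrist"; returns the picture (384x512x3 uint8, red, green, blue); there is no depth.
- r.camera_model(name): a dict with "fx", "fy", "cx", "cy" (pixels), "view" (4x4, takes a point from world to camera coordinates). Camera axes: x right, y down, z forward; pixel columns grow to the right and rows downward; lengths in m; the calibration is good to about 2 mm. A picture is of the moment at which its call begins: read the wrist's pose just before it. camera_model takes no time and is no camera call; for the wrist camera it gives the pose at the moment of the call.
- r.finish_job(): hands the job in, once; it reports no verdict.
The state is a dict: "t": time; "qpos": joint angles; "qvel": joint speeds; "joint_torque": joint torques, N m; "tool_pos": TCP position; "tool_rot": TCP orientation; "ft_force": force on the tool from outside, world axes, zero at the start; "ft_torque": the same for the moment, N m; "grip_width": opening from 0.0 (shut) to 1.0 (fully open).
Only numpy, scipy, OpenCV 4.12 (cv2) and the standard library are available. Lean on these libraries where they do the work, as an engineer would, in place of code of your own. Each camera call takes 0.05 s, during which the arm holds its last target.

## Working session

There is one attempt and no reset: what is moved stays moved. The work goes in short steps, Python scripts to look and compute and a tool call to move; the robot and the scene stay as the last step left them, time stands still between calls to the robot, and variables do not carry over. Pictures are saved under pics/ and viewed, and the job is handed in when it is done.

Besides the shell and the picture viewer there is one more tool, called after "Emit:" as name(argument=value, ...), one argument or row to a line, values as JSON. apply_moves: Moves the arm, as the interface text tells. Its arguments: {"type":"object","properties":{"series":{"type":"array","items":{"type":"array","items":{"type":"number"}}}},"required":["series"]}

```bash
mkdir -p pics; python3 - <<'E'
from station import r
import cv2
o=r.get_obs(); print({k:(v if not hasattr(v,'round') else v.round(3) if hasattr(v,'shape') else round(v,3)) for k,v in o.items()})
for n in ["top","side","wrist"]:
    im=r.read_camera(n); cv2.imwrite(f"pics/{n}0.png",im[:,:,::-1])
    m=r.camera_model(n); print(n,m)
E
```

```text
{'t': 0.0, 'qpos': array([ 1.049,  0.427,  0.074,  1.607, -0.034,  1.111, -0.067]), 'qvel': array([-0.001,  0.001, -0.   , -0.   , -0.001,  0.   ,  0.001]), 'joint_torque': array([ 0.0000e+00, -9.4981e+01,  3.7610e+00, -4.6351e+01,  1.9000e-02,
        1.0000e-02, -0.0000e+00]), 'tool_pos': array([ 0.246, -0.628,  0.231]), 'tool_rot': array([-3.14 ,  0.   ,  0.373]), 'ft_force': array([ 0.119,  0.631, -0.208]), 'ft_torque': array([ 0.009,  0.016, -0.037]), 'grip_width': 0.9996839228858179}
top {'fx': 463.4825817042388, 'fy': 463.4825817042388, 'cx': 254.19062556102278, 'cy': 184.25048843701614, 'view': array([[-0.05632032, -0.99841141,  0.00163353, -0.11579864],
       [-0.97435039,  0.05460586, -0.21831061,  0.60611339],
       [ 0.2178746 , -0.01388695, -0.97587797,  1.25638913],
       [ 0.        ,  0.        ,  0.        ,  1.        ]])}
side {'fx': 395.56426982601585, 'fy': 395.56426982601585, 'cx': 258.3009875005772, 'cy': 193.5326446420277, 'view': array([[ 0.98430836, -0.17627929, -0.00791602, -0.56539615],
       [-0.09786403, -0.50802412, -0.85576523,  0.07873661],
       [ 0.14683216,  0.84311156, -0.51730379,  0.95283778],
       [ 0.        ,  0.        ,  0.        ,  1.        ]])}
wrist {'fx': 276.15925818060197, 'fy': 276.15925818060197, 'cx': 257.0586643292579, 'cy': 189.83032621749533, 'view': array([[ 0.36353545, -0.93157944, -0.00131104, -0.67354815],
       [-0.88918291, -0.34740986,  0.29775852, -0.0382926 ],
       [-0.27784119, -0.10708002, -0.95464032,  0.37990201],
       [ 0.        ,  0.        ,  0.        ,  1.        ]])}
```

View pics/top0.png

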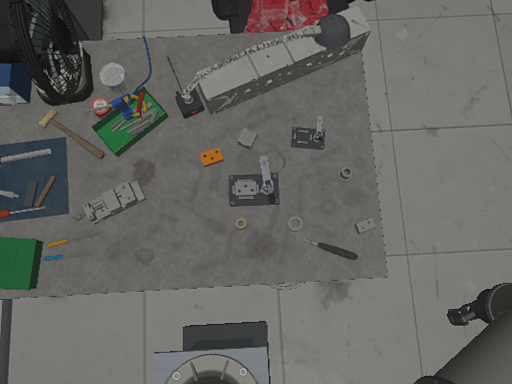

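View pics/side0.png

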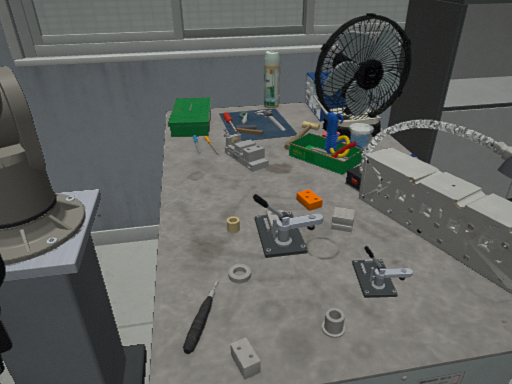

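View pics/wrist0.png

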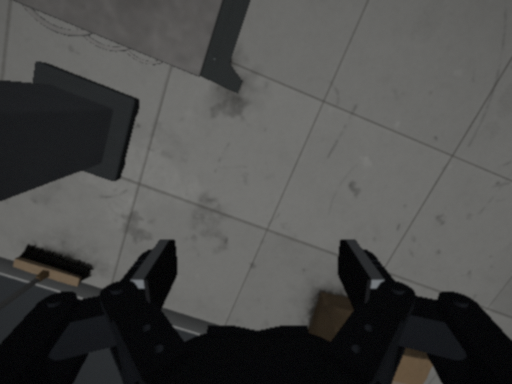

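The top view shows two fixtures. The larger is at about (254,188) and the smaller at about (308,137). The orange decoy is at (211,157), the bush at (241,224), a ring at (295,224), and a block (V-block?) at (247,137). There is also a thin ring at (275,158), a flanged bush at (346,173) and a grey block at (365,226). Next I'll look at close crops.

```bash
python3 - <<'E'
import cv2
a=cv2.imread("pics/top0.png")[120:245,195:330]; cv2.imwrite("pics/topc.png",cv2.resize(a,None,fx=5.5,fy=4.8*5.5/4.8*0.86,interpolation=cv2.INTER_CUBIC) if 0 else cv2.resize(a,None,fx=4.8,fy=4.8,interpolation=cv2.INTER_CUBIC))
a=cv2.imread("pics/side0.png")[170:300,210:360]; cv2.imwrite("pics/sidec.png",cv2.resize(a,None,fx=4.5,fy=4.5,interpolation=cv2.INTER_CUBIC))
E
```

```text
(no output)
```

View pics/topc.png

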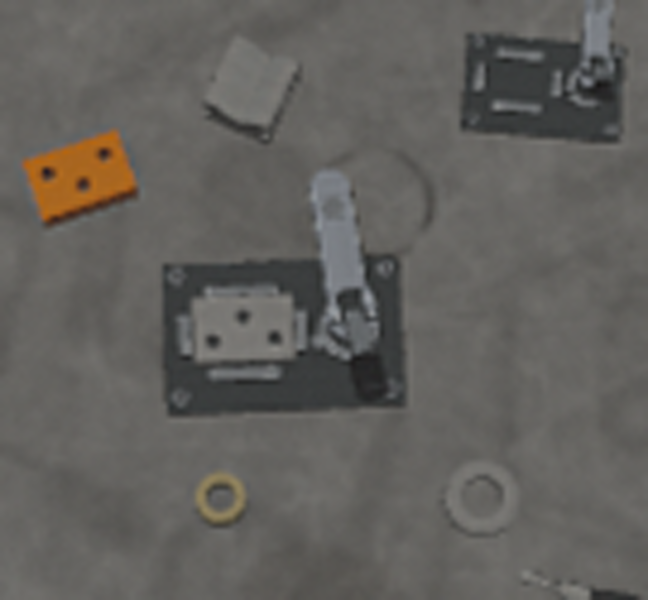

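View pics/sidec.png

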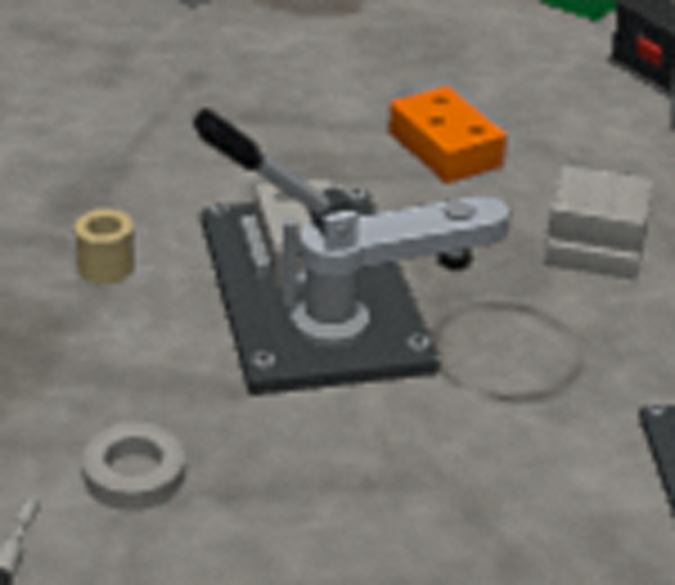

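```bash
cat > h.py <<'E'
import numpy as np
from station import r
from scipy.optimize import least_squares
def proj(m,P):
    P=np.atleast_2d(P); V=np.array(m['view']); c=P@V[:3,:3].T+V[:3,3]
    return np.c_[m['fx']*c[:,0]/c[:,2]+m['cx'], m['fy']*c[:,1]/c[:,2]+m['cy']]
def onz(m,uv,z):
    V=np.array(m['view']); R=V[:3,:3]; C=-R.T@V[:3,3]
    d=R.T@np.array([(uv[0]-m['cx'])/m['fx'],(uv[1]-m['cy'])/m['fy'],1]); return C+d*(z-C[2])/d[2]
def tri(obs):
    A=[];b=[]
    for m,uv in obs:
        V=np.array(m['view']);R=V[:3,:3];C=-R.T@V[:3,3]
        d=R.T@np.array([(uv[0]-m['cx'])/m['fx'],(uv[1]-m['cy'])/m['fy'],1]);d/=np.linalg.norm(d)
        P=np.eye(3)-np.outer(d,d);A.append(P);b.append(P@C)
    return np.linalg.lstsq(np.vstack(A),np.hstack(b),rcond=None)[0]
E
python3 - <<'E'
from h import *
T=r.camera_model('top');S=r.camera_model('side')
t=lambda u,v:np.array([195+u/4.8,120+v/4.8]); s=lambda u,v:np.array([210+u/4.5,170+v/4.5])
def W(p,L): 
    c,q=np.cos(p[2]),np.sin(p[2]); L=np.array(L)/1e3
    return np.array([p[0]+c*L[0]-q*L[1],p[1]+q*L[0]+c*L[1],L[2]])
tp=[((47,114,12),t(163,263)),((47,-34,12),t(401,254)),((-47,-34,12),t(405,405)),((-47,114,12),t(168,416))]
sp=[((-47,-34,12),s(250,380)),((47,-34,12),s(438,362)),((-47,114,12),s(203,209))]
def f(p,use):
    return np.hstack([ (proj(m,W(p,L))[0]-uv) for m,l in use for L,uv in l])
for use in ([(T,tp)],[(S,sp)],[(T,tp),(S,sp)]):
    o=least_squares(f,[.63,-.13,0.03],args=(use,)); print(o.x.round(4),o.fun.round(1))
p=o.x
print('tip',tri([(T,t(370,398)),(S,s(203,118))]), 'nose',tri([(T,t(328,170)),(S,s(509,216))]),'vblk',onz(T,t(252,82),.036),onz(T,t(222,498),.028),onz(T,t(482,497),.012))
print('axle proj',(proj(T,W(p,(0,0,78)))-[195,120])*4.8,(proj(S,W(p,(0,0,78)))-[210,170])*4.5)
for pz,uv,m in ((.066,t(328,170),T),):
    w=onz(m,uv,pz);d=w[:2]-p[:2];print(w,np.hypot(*d),np.arctan2(d[1],d[0])-p[2])
E
```

```text
[ 0.5941 -0.1896 -0.0173] [-0.1  0.4 -0.2  0.4  0.5 -0.2 -0.3 -0.5]
[ 0.5961 -0.1935 -0.0272] [-0.7  0.4  0.8 -0.1 -0.2 -0.6]
[ 0.5955 -0.1911 -0.0174] [ 0.4 -0.1  0.2 -0.1  1.  -0.7  0.2 -1.  -1.  -0.1  0.3 -0.9 -1.  -1. ]
tip [ 0.53162858 -0.19363985  0.13913043] nose [ 0.68627494 -0.18142297  0.05800714] vblk [ 0.75110354 -0.13824228  0.036     ] [ 0.49281405 -0.10632218  0.028     ] [ 0.48674074 -0.26408319  0.012     ]
axle proj [[354.51517999 305.78252831]] [[331.50337215 213.6311493 ]]
[ 0.68290821 -0.18093761  0.066     ] 0.08801899867456987 0.1325256154595919
```

```bash
cat >> h.py <<'E'
from scipy.spatial.transform import Rotation as Ro
def plan(way,p0=None,rot0=None,g=0.0):
    """way: list of (x,y,z,yaw,nrows); prints rounded rows, tracking commanded pose (tool down)"""
    o=r.get_obs(); p=np.array(o['tool_pos'] if p0 is None else p0,float); R=Ro.from_euler('xyz',o['tool_rot'] if rot0 is None else rot0)
    rows=[]
    for x,y,z,yw,n in way:
        s=p.copy(); Rs=R; tgt=Ro.from_euler('xyz',[np.pi,0,yw]); rv=(Rs.inv()*tgt).as_rotvec()
        for k in range(1,n+1):
            d=s+(np.array([x,y,z])-s)*k/n; Rk=Rs*Ro.from_rotvec(rv*k/n)
            a=np.round(R.inv().apply(d-p),4); b=np.round((R.inv()*Rk).as_rotvec(),3)
            p=p+R.apply(a); R=R*Ro.from_rotvec(b); rows.append([*a.tolist(),*b.tolist(),g])
    print(str(rows).replace(' ','').replace('-0.0,','0,')); print('end',p.round(4),R.as_euler('xyz').round(3))
E
python3 - <<'E'
from h import *
T=r.camera_model('top')
t=lambda u,v:np.array([195+u/4.8,120+v/4.8])
for uv in ((467,35),(625,45),(620,140),(462,128)): print(onz(T,t(*uv),.01).round(3))
plan([(.62,-.27,.22,.12,12)])
E
```

```text
[ 0.784 -0.277  0.01 ]
[ 0.771 -0.377  0.01 ]
[ 0.708 -0.369  0.01 ]
[ 0.722 -0.269  0.01 ]
[[0.0399,-0.0165,0.0009,0,0.0,0.021,0.0],[0.0396,-0.0172,0.0009,0,0.0,0.021,0.0],[0.0392,-0.0182,0.0009,0,0.0,0.021,0.0],[0.0388,-0.0189,0.001,0,0.0,0.021,0.0],[0.0384,-0.0197,0.0009,0,0.0,0.021,0.0],[0.038,-0.0206,0.0009,0,0.0,0.021,0.0],[0.0375,-0.0213,0.0009,-0.001,0.0,0.021,0.0],[0.0371,-0.0221,0.0009,0.0,0.0,0.022,0.0],[0.0366,-0.023,0.0009,0.0,0.0,0.021,0.0],[0.0361,-0.0237,0.0009,0.0,0.0,0.021,0.0],[0.0356,-0.0244,0.0009,0.0,0.0,0.021,0.0],[0.0351,-0.0252,0.0008,0.0,0.0,0.021,0.0]]
end [ 0.62 -0.27  0.22] [3.141 0.    0.12 ]
```

Emit:
apply_moves(
  series=[
    [0.04,-0.0165,0.001,0,0,0.021,0],
    [0.0395,-0.017,0.001,0,0,0.021,0],
    [0.039,-0.018,0.001,0,0,0.021,0],
    [0.039,-0.019,0.001,0,0,0.021,0],
    [0.0385,-0.0195,0.001,0,0,0.021,0],
    [0.038,-0.0205,0.001,0,0,0.021,0],
    [0.0375,-0.0215,0.001,0,0,0.021,0],
    [0.037,-0.022,0.001,0,0,0.021,0],
    [0.0365,-0.023,0.001,0,0,0.021,0],
    [0.036,-0.0235,0.001,0,0,0.021,0],
    [0.0355,-0.0245,0.001,0,0,0.021,0],
    [0.035,-0.025,0.001,0,0,0.021,0],
    [0,0,0,0,0,0,0],
  ],
)

```text
t: 1.78
tool_pos: [0.6221, -0.267, 0.2186]
tool_rot: [-3.14, -0.0, 0.126]
ft_force: [-0.6, -0.2, -0.6]
grip_width: -0.001
```

```bash
python3 - <<'E'
from h import *
import cv2,pickle
o=r.get_obs(); print(o['t'],o['qpos'].round(2),o['tool_pos'].round(4),o['tool_rot'].round(3),o['ft_force'].round(1),o['grip_width'])
m=r.camera_model('wrist'); pickle.dump(m,open('w1.pkl','wb')); im=r.read_camera('wrist'); cv2.imwrite('pics/w1.png',cv2.resize(im[:,:,::-1],(768,576)))
E
```

```text
1.775 [ 0.35  0.44 -0.05  1.61  0.02  1.09 -1.15] [ 0.6221 -0.267   0.2186] [-3.14  -0.     0.126] [-0.6 -0.2 -0.6] -0.0007412462154042411
```

View pics/w1.png

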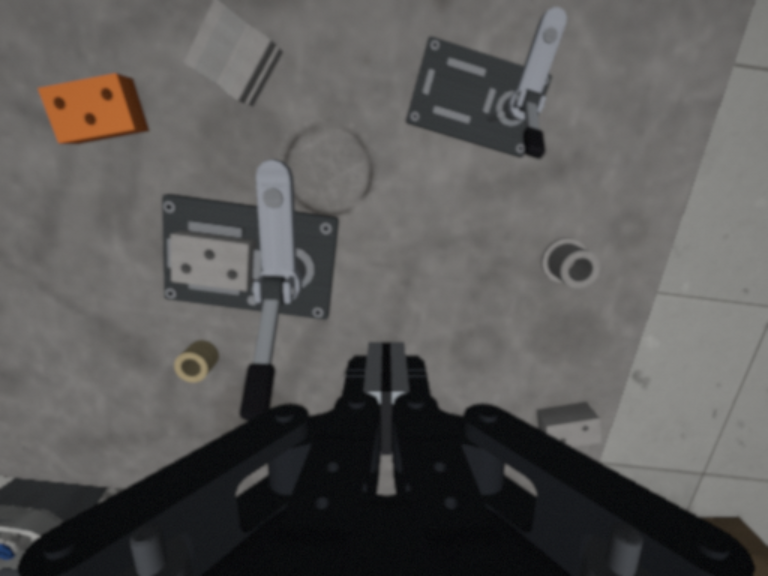

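The wrist view shows the larger fixture, with plate corners at (162,194), (338,216), (327,319) and (163,298). The strap nose is at (272,159) and the lever tip at (253,417). The steel insert is in the nest at (208,260) and the fingers are closed. I'll refit with this view added.

```bash
python3 - <<'E'
from h import *
import pickle
m=pickle.load(open('w1.pkl','rb'));T=r.camera_model('top');S=r.camera_model('side')
w=lambda u,v:np.array([(u+.5)/1.5-.5,(v+.5)/1.5-.5]); t=lambda u,v:np.array([195+u/4.8,120+v/4.8]); s=lambda u,v:np.array([210+u/4.5,170+v/4.5])
def W(p,L): 
    c,q=np.cos(p[2]),np.sin(p[2]); L=np.array(L)/1e3
    return np.array([p[0]+c*L[0]-q*L[1],p[1]+q*L[0]+c*L[1],L[2]])
wp=[((47,114,12),w(162,194)),((47,-34,12),w(338,216)),((-47,-34,12),w(327,319)),((-47,114,12),w(163,298))]
tp=[((47,114,12),t(163,263)),((47,-34,12),t(401,254)),((-47,-34,12),t(405,405)),((-47,114,12),t(168,416))]
f=lambda p,use:np.hstack([(proj(m,W(p,L))[0]-uv) for m,l in use for L,uv in l])
for use in ([(m,wp)],[(m,wp),(T,tp)]):
    o=least_squares(f,[.6,-.2,0],args=(use,)); print(o.x.round(4),o.fun.round(1))
p=o.x
for mm,uv in ((m,w(272,159)),(T,t(328,170))):
    n=onz(mm,uv,.066); d=n[:2]-p[:2]; print('nose',n.round(4),np.hypot(*d),np.arctan2(d[1],d[0]))
print('tip',tri([(m,w(253,417)),(T,t(370,398)),(S,s(203,118))]))
E
```

```text
[ 0.5974 -0.1886 -0.009 ] [-1.2 -1.1  0.4  0.3  0.8  0.4  0.1  0.6]
[ 0.5968 -0.1887 -0.0104] [-1.  -0.8  0.5  0.8  0.8  0.8  0.1  0.9 -0.5 -0.3 -0.7 -0.6  0.3 -1.2
 -0.5 -1.2]
nose [ 0.6855 -0.1797  0.066 ] 0.08914008407016703 0.10158404361515037
nose [ 0.6829 -0.1809  0.066 ] 0.08642252258395491 0.0902116216533787
tip [ 0.53185482 -0.19353259  0.13866868]
```

```bash
python3 - <<'E'
from h import *
plan([(.672,-.227,.16,.10,3),(.672,-.227,.046,.10,4)])
E
```

```text
[[0.0188,-0.0119,0.0196,0,0.0,0.008,0.0],[0.0186,-0.012,0.0195,-0.001,0.0,0.008,0.0],[0.0186,-0.0122,0.0196,0.0,0.001,0.008,0.0],[0,0,0.0285,0.0,0,0,0.0],[0,0,0.0285,0.0,0,0,0.0],[0,0,0.0285,0.0,0,0,0.0],[-0.0001,0,0.0285,0.0,0,0,0.0]]
end [ 0.672 -0.227  0.046] [ 3.141 -0.     0.1  ]
```

Emit:
apply_moves(
  series=[
    [0.0187,-0.012,0.0195,0,0,0.008,0],
    [0.0187,-0.012,0.0195,0,0,0.008,0],
    [0.0187,-0.012,0.0195,0,0,0.008,0],
    [0,0,0.0285,0,0,0,0],
    [0,0,0.0285,0,0,0,0],
    [0,0,0.0285,0,0,0,0],
    [0,0,0.0285,0,0,0,0],
    [0,0,0,0,0,0,0],
  ],
)

```text
t: 2.82
tool_pos: [0.6703, -0.2281, 0.0439]
tool_rot: [-3.14, 0.004, 0.097]
ft_force: [-0.1, 0.8, 0.8]
grip_width: 0.0
```

```bash
python3 - <<'E'
from h import *
import cv2
a=r.read_camera('side')[170:300,210:360,::-1]; b=r.read_camera('top')[120:245,195:330,::-1]
cv2.imwrite('pics/s2.png',np.hstack([cv2.resize(a,(400,347)),cv2.resize(b,(375,347))]))
o=r.get_obs(); print(o['tool_pos'].round(4),o['tool_rot'].round(3),o['ft_force'].round(1))
# sweep
P=np.array([.5963,-.1895]); way=[]
for ph in np.linspace(.10,1.56,17)[0:]:
    c,s=np.cos(ph),np.sin(ph); x=P+.072*np.array([c,s])+.022*np.array([s,-c]); way.append((*x,.046,ph,2 if ph<.11 else 1))
plan(way)
E
```

```text
[ 0.6719 -0.2287  0.047 ] [-3.141  0.     0.097] [-0.5 -0.2  0.4]
[[0.0003,-0.0123,0.0005,0,0.0,-0.002,0.0],[0.0003,-0.0123,0.0005,0,0.0,-0.001,0.0],[0.0017,-0.0066,0.0,0,0.0,-0.091,0.0],[0.0017,-0.0067,0.0,0,0.0,-0.092,0.0],[0.0017,-0.0066,0.0,0,0.0,-0.091,0.0],[0.0017,-0.0067,0.0,0,0.0,-0.091,0.0],[0.0017,-0.0066,0.0,0,0.0,-0.091,0.0],[0.0017,-0.0067,0.0,0,0,-0.092,0.0],[0.0017,-0.0066,0.0,0,0,-0.091,0.0],[0.0017,-0.0067,0.0,0,0,-0.091,0.0],[0.0017,-0.0066,0.0,0,0,-0.091,0.0],[0.0017,-0.0067,0.0,0,0,-0.092,0.0],[0.0018,-0.0066,0.0,0,0,-0.091,0.0],[0.0017,-0.0067,0.0,0,0,-0.091,0.0],[0.0017,-0.0066,0.0,0,0,-0.091,0.0],[0.0017,-0.0067,0.0,0,0,-0.092,0.0],[0.0017,-0.0067,0.0,0,0,-0.091,0.0],[0.0017,-0.0066,0.0,0,0,-0.091,0.0]]
end [ 0.6191 -0.1177  0.046 ] [-3.142 -0.     1.56 ]
```

View pics/s2.png

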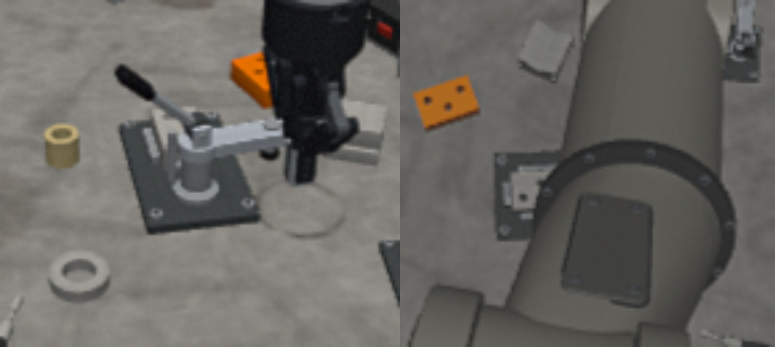

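The finger stands on the -y side of the strap near its nose, clear of everything. I'll sweep halfway first.

Emit:
apply_moves(
  series=[
    [0.0003,-0.0123,0.0005,0,0,-0.001,0],
    [0.0003,-0.0123,0.0005,0,0,-0.001,0],
    [0.0017,-0.0066,0,0,0,-0.091,0],
    [0.0017,-0.0067,0,0,0,-0.091,0],
    [0.0017,-0.0066,0,0,0,-0.091,0],
    [0.0017,-0.0067,0,0,0,-0.091,0],
    [0.0017,-0.0066,0,0,0,-0.091,0],
    [0.0017,-0.0067,0,0,0,-0.092,0],
    [0.0017,-0.0066,0,0,0,-0.091,0],
    [0,0,0,0,0,0,0],
  ],
)

```text
t: 4.18
tool_pos: [0.6642, -0.1562, 0.0465]
tool_rot: [3.141, -0.001, 0.738]
ft_force: [0.1, 0.3, 0.2]
grip_width: -0.003
```

```bash
python3 - <<'E'
from h import *
import cv2
a=r.read_camera('side')[170:300,210:360,::-1]
cv2.imwrite('pics/s3.png',cv2.resize(a,(750,600)[:1]+(650,)) if 0 else cv2.resize(a,(675,585)))
o=r.get_obs(); print(o['tool_pos'].round(4),o['tool_rot'].round(3),o['ft_force'].round(1),o['qpos'].round(2))
P=np.array([.5963,-.1895]); way=[]
for ph in np.linspace(.74,1.56,10)[1:]:
    c,s=np.cos(ph),np.sin(ph); x=P+.072*np.array([c,s])+.022*np.array([s,-c]); way.append((*x,.046,ph,1))
plan(way)
E
```

```text
[ 0.6642 -0.1568  0.0464] [ 3.141e+00 -1.000e-03  7.360e-01] [-0.3 -0.8 -0.2] [ 0.29  0.64 -0.21  1.71  0.17  0.81 -0.84]
[[0.0014,-0.0063,0.0004,0.0,-0.001,-0.096,0.0],[0.0017,-0.0066,0,0.0,0.0,-0.091,0.0],[0.0018,-0.0066,0,0.0,0.001,-0.091,0.0],[0.0017,-0.0067,0,0.0,0,-0.091,0.0],[0.0017,-0.0066,0,0.0,0,-0.091,0.0],[0.0017,-0.0067,0,0.0,0,-0.091,0.0],[0.0017,-0.0066,-0.0001,0.0,0,-0.091,0.0],[0.0017,-0.0067,0.0,0.0,0,-0.091,0.0],[0.0017,-0.0066,0.0,0.0,0,-0.091,0.0]]
end [ 0.6191 -0.1177  0.046 ] [ 3.141 -0.     1.56 ]
```

View pics/s3.png

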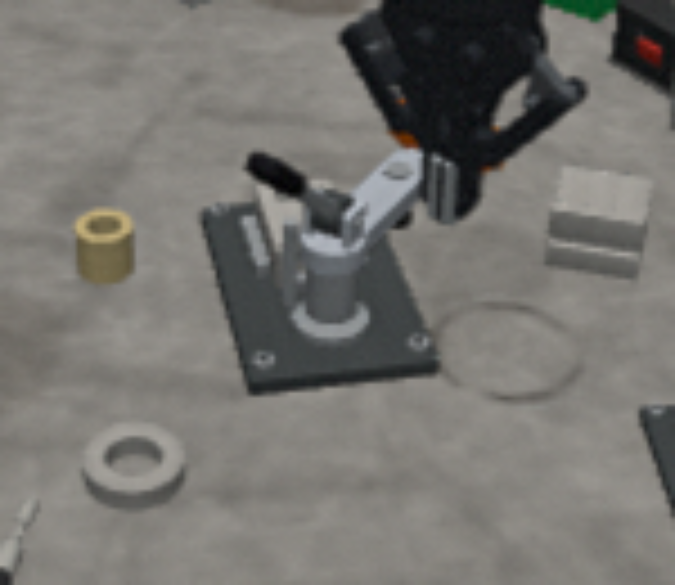

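The strap (nose at about (415,170)) is following the finger, and the lever is still up. I'll continue.

Emit:
apply_moves(
  series=[
    [0.0014,-0.0063,0.0004,0,0,-0.096,0],
    [0.0017,-0.0066,0,0,0,-0.091,0],
    [0.0018,-0.0066,0,0,0,-0.091,0],
    [0.0017,-0.0067,0,0,0,-0.091,0],
    [0.0017,-0.0066,0,0,0,-0.091,0],
    [0.0017,-0.0067,0,0,0,-0.091,0],
    [0.0017,-0.0066,0,0,0,-0.091,0],
    [0.0017,-0.0067,0,0,0,-0.091,0],
    [0.0017,-0.0066,0,0,0,-0.091,0],
    [0,0,0,0,0,0,0],
  ],
)

```text
t: 5.48
tool_pos: [0.6226, -0.1186, 0.0465]
tool_rot: [3.134, -0.0, 1.56]
ft_force: [21.0, -1.2, -12.9]
grip_width: -0.002
```

```bash
python3 - <<'E'
from h import *
import cv2
a=r.read_camera('side')[170:300,210:360,::-1]
cv2.imwrite('pics/s4.png',cv2.resize(a,(675,585)))
o=r.get_obs(); print(o['tool_pos'].round(4),o['tool_rot'].round(3),o['ft_force'].round(1),o['qpos'].round(2))
E
```

```text
[ 0.6226 -0.1186  0.0465] [ 3.134 -0.     1.559] [ 20.9  -1.1 -11.3] [ 0.41  0.6  -0.42  1.82  0.33  0.78 -0.2 ]
```

View pics/s4.png

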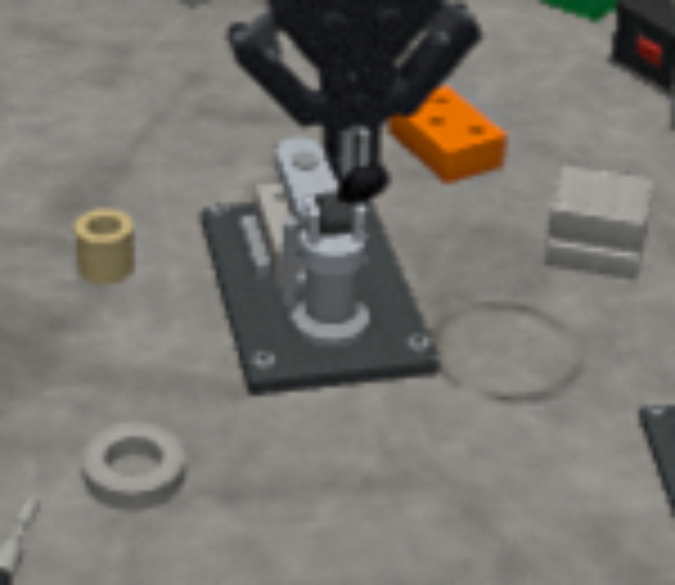

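The force of 21 N shows the strap is hard against its stop. I'll back off, rise and verify.

Emit:
apply_moves(
  series=[
    [0,0.008,0,0,0,0,0],
    [0,0.015,0,0,0,0,0],
    [0,0.015,-0.01,0,0,0,0],
    [0,0,-0.05,0,0,0,0],
    [0,0,-0.05,0,0,0,0],
    [-0.03,0,-0.03,0,0,0,0],
    [-0.04,0,0,0,0,0,0],
    [-0.04,0,0,0,0,0,0],
    [0,0,0,0,0,0,0],
  ],
)

```text
t: 6.65
tool_pos: [0.6553, -0.2331, 0.1851]
tool_rot: [-3.141, 0.001, 1.555]
ft_force: [-0.4, 0.8, 0.0]
grip_width: -0.001
```

```bash
python3 - <<'E'
from h import *
import cv2,pickle
a=r.read_camera('side')[170:300,210:360,::-1]
m=r.camera_model('wrist');b=r.read_camera('wrist')[:,:,::-1];pickle.dump(m,open('w5.pkl','wb'))
cv2.imwrite('pics/s5.png',cv2.resize(a,(675,585)));cv2.imwrite('pics/w5.png',cv2.resize(b,(768,576)))
o=r.get_obs(); print(o['t'],o['tool_pos'].round(4),o['tool_rot'].round(3),o['ft_force'].round(1))
E
```

```text
6.75 [ 0.656  -0.2288  0.1852] [-3.141e+00 -1.000e-03  1.560e+00] [-0.3  0.6  0.5]
```

View pics/s5.png

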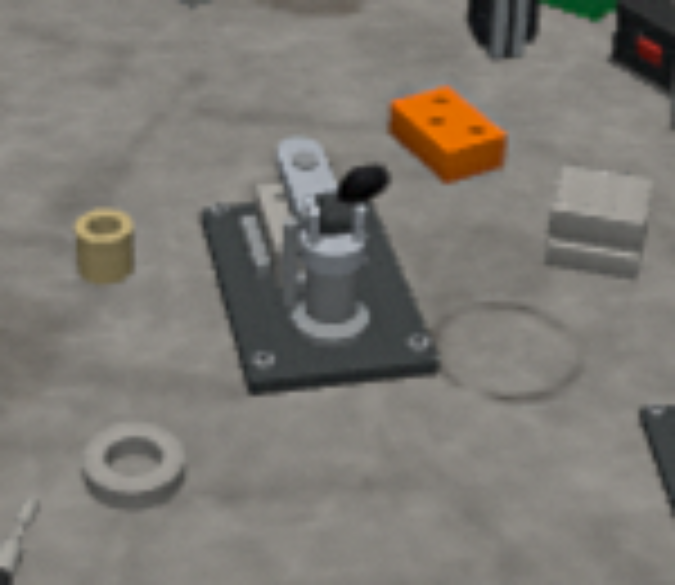

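View pics/w5.png

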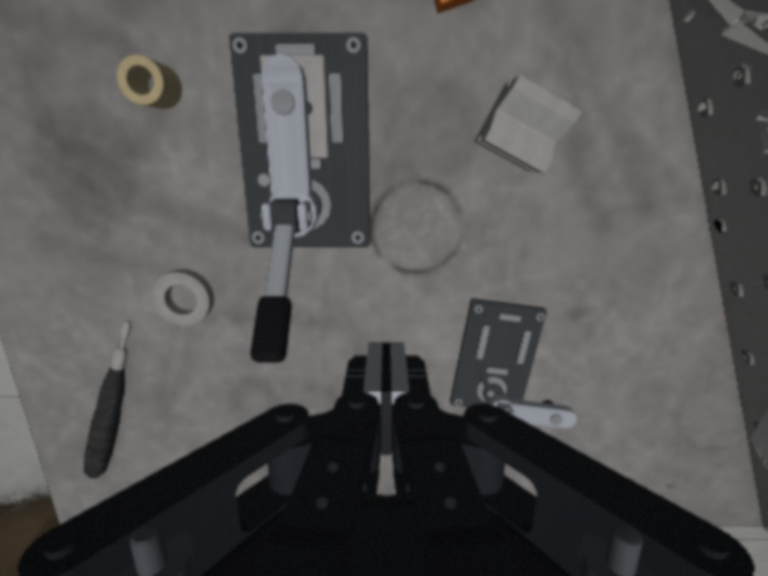

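The strap lies over the insert with its nose at (284,55), and the lever is still raised with its tip at (269,360). Now for the angles.

```bash
python3 - <<'E'
from h import *
import pickle
m=pickle.load(open('w5.pkl','rb'));S=r.camera_model('side')
w=lambda u,v:np.array([(u+.5)/1.5-.5,(v+.5)/1.5-.5]); s=lambda u,v:np.array([210+u/4.5,170+v/4.5])
# plate corners in this view -> post
wp=[((47,114,12),w(367,34)),((47,-34,12),w(370,246)),((-47,-34,12),w(248,246)),((-47,114,12),w(230,34))]
def W(p,L): 
    c,q=np.cos(p[2]),np.sin(p[2]); L=np.array(L)/1e3
    return np.array([p[0]+c*L[0]-q*L[1],p[1]+q*L[0]+c*L[1],L[2]])
o=least_squares(lambda p:np.hstack([proj(m,W(p,L))[0]-uv for L,uv in wp]),[.6,-.19,0]);print(o.x,o.fun.round(1));p=o.x
n=onz(m,w(284,55),.066);d=n[:2]-p[:2];print('nose',n,np.hypot(*d),np.arctan2(d[1],d[0])-p[2])
a=onz(m,w(270,198),.066);b=onz(m,w(265,62),.066);print(a,b,np.arctan2(*(b-a)[[1,0]]))
a=onz(m,w(309,198),.066);b=onz(m,w(303,62),.066);print(np.arctan2(*(b-a)[[1,0]]))
print('tip',tri([(m,w(269,360)),(S,s(388,180))]))
for t in(0,.1,.2,.3,.4):
    e=.95-t;L=(0,-90*np.cos(e),78+90*np.sin(e)); print(t,proj(m,W(p,L))*1.5)
plan([(.5965,-.243,.17,1.56,5)])
E
```

```text
[ 0.59661222 -0.18762618 -0.01911337] [ 0.9 -1.  -0.1  2.   0.5  1.5 -1.2 -1.5]
nose [ 0.59975971 -0.09859181  0.066     ] 0.08908998472302447 1.5545730589124593
[ 0.58415903 -0.17765789  0.066     ] [ 0.58868755 -0.10197621  0.066     ] 1.5110312087626907
1.546483604534061
tip [ 0.59967539 -0.25316509  0.13786279]
0 [[258.41890107 350.11358484]]
0.1 [[263.03960781 358.10509035]]
0.2 [[267.60298593 363.83133577]]
0.3 [[272.04526541 367.45012767]]
0.4 [[276.31733212 369.1413358 ]]
[[-0.003,-0.0119,0.003,0,0,0,0.0],[-0.003,-0.0118,0.0031,0,0,0,0.0],[-0.0029,-0.0119,0.003,0,0,0,0.0],[-0.003,-0.0119,0.0031,0,-0.001,0,0.0],[-0.003,-0.0118,0.003,0,0.0,0,0.0]]
end [ 0.5965 -0.243   0.17  ] [-3.141  0.     1.56 ]
```

Step 1 checks out: strap at about 1.55 and hard against the stop, lever at about 0.2. Next I press the lever along its arc.

```bash
python3 - <<'E'
from h import *
plan([(.5957,-.238,.165,1.56,5),(.5957,-.238,.138,1.56,2),(.5956,-.248,.117,1.56,4),(.5956,-.254,.100,1.56,3),(.5956,-.256,.080,1.56,4)])
E
```

```text
[[-0.002,-0.012,0.004,0,0,0,0.0],[-0.002,-0.0121,0.0041,0,0,0,0.0],[-0.0019,-0.012,0.004,0,0,0,0.0],[-0.002,-0.0121,0.0041,0,-0.001,0,0.0],[-0.002,-0.012,0.004,0,0.0,0,0.0],[0.0,0.0,0.0135,0,0.0,0,0.0],[0.0,0.0,0.0135,0,0.0,0,0.0],[-0.0025,0.0,0.0053,0,0.0,0,0.0],[-0.0025,0.0,0.0052,0,0.0,0,0.0],[-0.0025,0.0,0.0053,0,0.0,0,0.0],[-0.0025,0.0,0.0052,0,0.0,0,0.0],[-0.002,0.0,0.0057,0,0.0,0,0.0],[-0.002,0.0001,0.0057,0,0.0,0,0.0],[-0.002,0.0,0.0056,0,0.0,0,0.0],[-0.0005,0.0,0.005,0,0.0,0,0.0],[-0.0005,0.0,0.005,0,0.0,0,0.0],[-0.0005,0.0,0.005,0,0.0,0,0.0],[-0.0005,0.0,0.005,0,0.0,0,0.0]]
end [ 0.5956 -0.256   0.08  ] [-3.141  0.     1.56 ]
```

Emit:
apply_moves(
  series=[
    [-0.002,-0.012,0.004,0,0,0,0],
    [-0.002,-0.012,0.004,0,0,0,0],
    [-0.002,-0.012,0.004,0,0,0,0],
    [-0.002,-0.012,0.004,0,0,0,0],
    [-0.002,-0.012,0.004,0,0,0,0],
    [0,0,0.0135,0,0,0,0],
    [0,0,0.0135,0,0,0,0],
    [-0.0025,0,0.005,0,0,0,0],
    [-0.0025,0,0.005,0,0,0,0],
    [0,0,0,0,0,0,0],
  ],
)

```text
t: 8.0
tool_pos: [0.5956, -0.2435, 0.128]
tool_rot: [-3.141, -0.0, 1.561]
ft_force: [0.1, -0.0, -0.1]
grip_width: 0.001
```

```bash
python3 - <<'E'
from h import *
import cv2
a=r.read_camera('side')[170:300,210:360,::-1]
cv2.imwrite('pics/s6.png',cv2.resize(a,(675,585)))
o=r.get_obs(); print(o['t'],o['tool_pos'].round(4),o['tool_rot'].round(3),o['ft_force'].round(1))
E
```

```text
8.05 [ 0.5957 -0.2433  0.1283] [-3.142 -0.     1.561] [0.1 0.2 0.3]
```

View pics/s6.png

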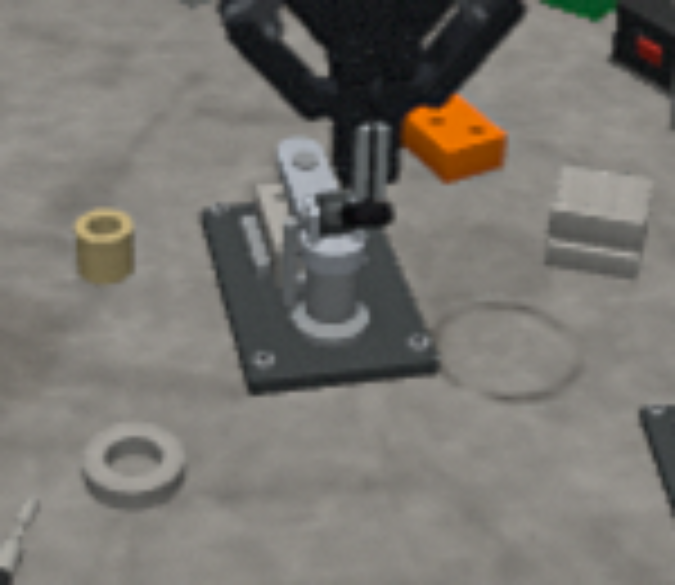

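The fingertip is on the grip at about (368,205) and the lever is going down, with the strap unmoved. I'll continue.

Emit:
apply_moves(
  series=[
    [-0.0025,0,0.006,0,0,0,0],
    [-0.0025,0,0.006,0,0,0,0],
    [-0.002,0,0.006,0,0,0,0],
    [-0.002,0,0.006,0,0,0,0],
    [-0.001,0,0.006,0,0,0,0],
    [-0.001,0,0.006,0,0,0,0],
    [-0.001,0,0.006,0,0,0,0],
    [0,0,0.003,0,0,0,0],
    [0,0,0,0,0,0,0],
  ],
)

```text
t: 9.18
tool_pos: [0.5954, -0.2557, 0.0835]
tool_rot: [-3.142, 0.001, 1.56]
ft_force: [-1.6, -4.8, 6.2]
grip_width: -0.006
```

Emit:
apply_moves(
  series=[
    [0,0,0.002,0,0,0,0],
    [0,0,0.002,0,0,0,0],
    [0,0,0,0,0,0,0],
    [0,0,0,0,0,0,0],
  ],
)

```text
t: 9.68
tool_pos: [0.596, -0.256, 0.0822]
tool_rot: [3.14, 0.002, 1.56]
ft_force: [-13.9, -0.7, 43.0]
grip_width: -0.0
```

The lever is at its hard stop, with 43 N at z = 0.082. I'll lift off straight up and verify.

Emit:
apply_moves(
  series=[
    [0,0,-0.004,0,0,0,0],
    [0,0,-0.01,0,0,0,0],
    [0,0,-0.03,0,0,0,0],
    [0,0,-0.04,0,0,0,0],
    [-0.03,0,-0.03,0,0,0,0],
    [-0.05,0.02,0,0,0,0,0],
    [0,0.03,0,0,0,0,0],
    [0,0,0,0,0,0,0],
  ],
)

```text
t: 10.68
tool_pos: [0.6461, -0.3349, 0.1927]
tool_rot: [3.142, -0.002, 1.562]
ft_force: [-0.0, 1.5, -0.5]
grip_width: 0.001
```

```bash
python3 - <<'E'
from h import *
import cv2,pickle
a=r.read_camera('side')[170:300,210:360,::-1]
m=r.camera_model('wrist');b=r.read_camera('wrist')[:,:,::-1];pickle.dump(m,open('w7.pkl','wb'))
cv2.imwrite('pics/s7.png',cv2.resize(a,(675,585)));cv2.imwrite('pics/w7.png',cv2.resize(b,(768,576)))
o=r.get_obs(); print(o['t'],o['tool_pos'].round(4),o['tool_rot'].round(3),o['ft_force'].round(1))
E
```

```text
10.775 [ 0.6445 -0.335   0.1929] [-3.141e+00 -1.000e-03  1.562e+00] [-0.  -0.5  0. ]
```

View pics/s7.png

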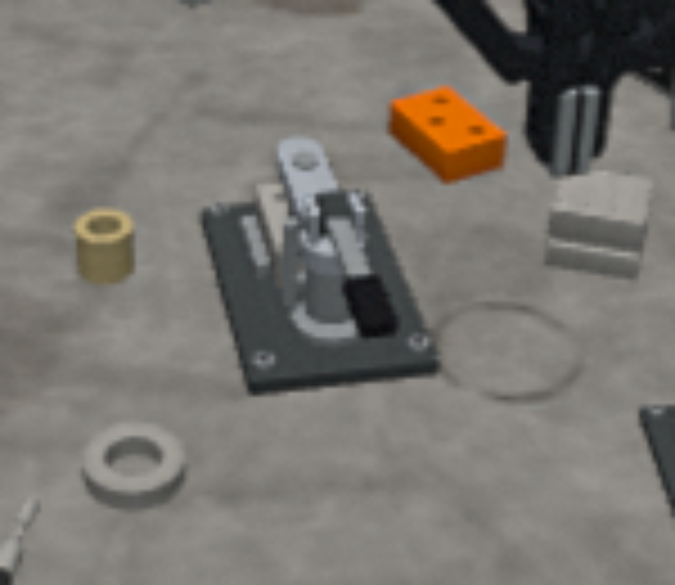

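View pics/w7.png

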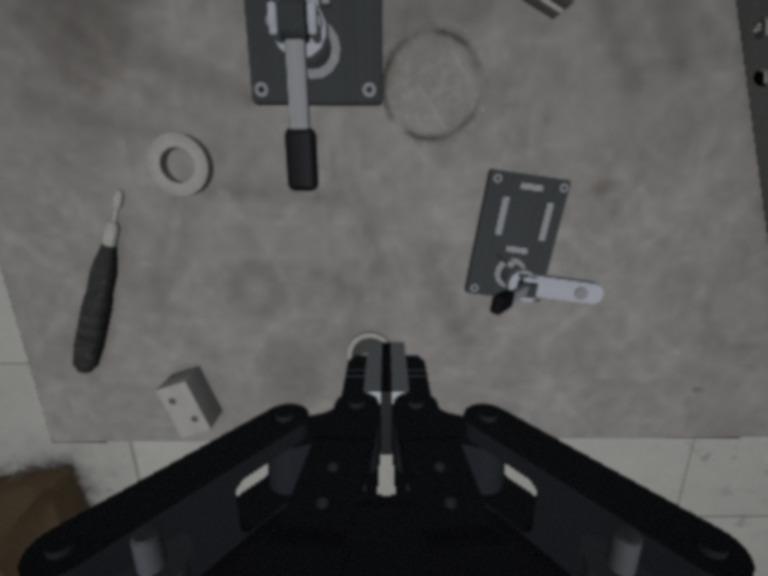

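```bash
python3 - <<'E'
from h import *
import pickle
m=pickle.load(open('w7.pkl','rb'));S=r.camera_model('side')
w=lambda u,v:np.array([(u+.5)/1.5-.5,(v+.5)/1.5-.5]); s=lambda u,v:np.array([210+u/4.5,170+v/4.5])
print('tip (grip end mid)',tri([(m,w(302,190)),(S,s(378,330))]),'expect ~(.595,-.279,.078)')
p=(.5966,-.1885,-.015)
for t in(.7,.8,.86,.95):
    e=.95-t;z=[p[0]+.09*np.cos(e)*np.sin(p[2]),p[1]-.09*np.cos(e),.078+.09*np.sin(e)]
    print(t,proj(m,z)*1.5,(proj(S,z)-[210,170])*4.5)
E
```

```text
tip (grip end mid) [ 0.59476831 -0.27756662  0.07622362] expect ~(.595,-.279,.078)
0.7 [[295.52491746 190.21849891]] [[378.33016311 281.8870198 ]]
0.8 [[298.89789396 192.19729743]] [[378.5239439  301.01121609]]
0.86 [[300.78637008 192.56664361]] [[378.39586385 311.93750584]]
0.95 [[303.43187837 192.06848713]] [[377.8657428  327.43079218]]
```

The lever tip is at z = 0.076, which is level and fully down. The strap is still across and the bystanders are where they were. I'm handing in.

```bash
python3 - <<'E'
from station import r
print(r.finish_job(), r.get_obs()['t'])
E
```

```text
the job is handed in; nothing more can be done
the job is handed in; nothing more can be done
```

I clamped the steel insert by pushing only, and handed the job in a little after 10.8 s of the 42 s allowed. The hand-in gives no verdict.

- **Strap:** I swept it round with the back of the shut fingers until it met its stop, at about 21 N. The last measurement put it at about 1.51–1.57 rad, above the 1.48 needed, with the lever still at about 0.2 rad.
- **Lever:** I then pressed it down with the fingertips to its hard stop, about 43 N at z ≈ 0.082 m, and backed away. Its tip then measured z ≈ 0.076 m against 0.078 m for fully level, so it should be at about 0.95 rad.
- **At the end:** The gripper was clear and the wrist force was about 0 N. In the last side view the strap was still across the insert, and the bush, V-block and ring looked unmoved from the first pictures.

**Not checked:**
- The pad's force on the insert cannot be read; I inferred it from the lever being at its stop.
- I judged the insert's seating only by eye, from the part not covered by the strap.
- My estimates of the fixture's position differed by about 3–6 mm between single cameras and by about 1–2 mm once combined. That was small enough not to matter for these pushes.

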